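# Heft the opaque topping bottles and sort the low ones for refilling

## Robot

A 6-joint arm with a two-finger parallel gripper is mounted at the origin on the work surface. World frame = base frame: x ahead of the robot, y to its left, z up, the work surface at z = 0. Lengths are in mm, angles in rad, forces in N, time in s.
With the tool pointing down it reaches from about 300 to 875 mm from the base axis. Payload 6.4 kg.
Tool frame: the origin (TCP) lies at the very end of the fingers, on their centre line; the grasp point (between the pads) lies 19 mm behind it; z points along the fingers, x is the direction in which the jaws open and shut, and the axes are right-handed (so a half turn about z gives the same grasp; the last joint's range is limited). The gripper opens to 85 mm and grips with 20 to 120 N. Pads are 22 mm wide; open, the fingers measure 114 mm over their backs; the gripper's body (76 mm by 85 mm) begins 54 mm behind the grasp point. The pads swing forward as they close: fully open they stand 13 mm farther back than shut.
Start: joints at [1.077, 0.181, 1.607, -0, 1.354, -0.206], TCP at [163.198, 551.369, 231.288] pointing down, gripper open.
Joint ranges: [-2.99, 2.99], [-0.89, 2.07], [0.3, 2.58], [-1.14, 4.28], [0, 2.63], [-3.12, 3.12]. Speed limits (rad/s): [2.57, 2.57, 3.01, 3.14, 3.14, 3.14].

## Interface

Orientations are given as a rotation vector (axis times angle).
In Python, from rig import r, cams, order gives the robot as it stands.
- The arm moves only by the shell command python3 -m pendant 'ROWS' [FORCE]. ROWS is JSON, a list of rows, each an object with "hand": the finger opening in m, from 0 to 0.0854; "offset": the shift along the tool's x, y, z in m, a list of three; "dr": the turn, a rotation vector about the tool's x, y, z in degrees, a list of three. A call has 1 to 8 rows; each row is the pose to reach, as a shift and turn from the pose commanded when the call began, along the tool's axes at that moment; what a row does not reach only later rows make up. A row lasts 1/8 s, in which the tool goes at most 62.5 mm and 10.7 degrees, less where a joint would pass 70% of its speed; a pose out of reach is approached as far as the arm can. A call with a gripper value outside its range is refused whole. The fingers move at their own pace and stop on an object; FORCE is the grip in N (left out, the last holds). Time passes only in rows, so rows that repeat a pose let the fingers close. It gives the time, the measured TCP pose, the force and the opening at its end, in the units of the state.
- r.read_state(): the state, without advancing time (a new reading comes with each control period).
- cams.capture(name): name is "scene" or "top" or "wrist"; returns (picture, depth): 400x640x3 uint8, red, green, blue; 400x640 float32, mm along the optical axis (not along the pixel's ray), 0 where there is no reading.
- cams.camera_info(name): a dict with "intrinsics" (3x3 intrinsics, pixels), "world_from_camera" (4x4, takes a point from camera to world coordinates). Camera axes: x right, y down, z forward; pixel columns grow to the right and rows downward; lengths in mm; the calibration is good to about 2 mm. The wrist camera is an equidistant fisheye: a pixel r from the principal point sees the ray r / f radians off the axis. A picture is of the moment at which its call begins: read the wrist's pose just before it. camera_info takes no time and is no camera call; for the wrist camera it gives the pose at the moment of the call.
- order.job_done(): hands the job in, once; it reports no verdict.
The state is a dict: "time_s": time; "qpos": joint angles; "qd": joint speeds; "effort": joint torques, N m; "ee_pos": TCP position; "orientation": TCP orientation; "ft_force": force on the tool from outside, world axes, zero at the start; "ft_torque": the same for the moment, N m; "grip_width": finger opening in mm.
Only numpy, scipy, OpenCV 4.12 (cv2) and the standard library are available. Lean on these libraries where they do the work, as an engineer would, in place of code of your own. Each camera call takes 0.05 s, during which the arm holds its last target. There are 200 camera calls.

## Task

After the rush, three opaque white squeeze bottles of topping are left standing on the counter; you cannot see how full they are, so lift each one and judge it by its weight. Stand every bottle that is at least half full in the steel bottle rail, and every one that is less than half full in the clear refill tub. Keep the bottles upright, set them down without dropping them, and leave everything else where it is.

Things in the scene. Friction and masses are not known exactly. Their poses are not given: they have to be found in the camera images.
- bottle_a: opaque white squeeze bottle, green cap, standing on the counter. Round: 64 mm across up to 112 mm; ribbed cap 40 mm across from 124 to 148 mm (grip here); capped nozzle 13 to 20 mm across, up to 172 mm. Rigid, closed. Origin: centre of the foot; z up. Weight full 0.50 kg, half full 0.28, empty 0.06; this one lies anywhere between, at random each time, whatever its cap colour.
- bottle_b: opaque white squeeze bottle, blue cap, standing on the counter. Round: 64 mm across up to 112 mm; ribbed cap 40 mm across from 124 to 148 mm (grip here); capped nozzle 13 to 20 mm across, up to 172 mm. Rigid, closed. Origin: centre of the foot; z up. Weight full 0.50 kg, half full 0.28, empty 0.06; this one lies anywhere between, at random each time, whatever its cap colour.
- bottle_c: opaque white squeeze bottle, orange cap, standing on the counter. Round: 64 mm across up to 112 mm; ribbed cap 40 mm across from 124 to 148 mm (grip here); capped nozzle 13 to 20 mm across, up to 172 mm. Rigid, closed. Origin: centre of the foot; z up. Weight full 0.50 kg, half full 0.28, empty 0.06; this one lies anywhere between, at random each time, whatever its cap colour.
- rail: bottle rail: open steel trough fixed on the counter, left or right of the robot; 356 mm long (its x), 92 wide (y), walls 62 high and 4 thick, no dividers. Origin: centre of its underside; inner floor 4 mm above it. The red bottle stands at its -x end (centre about x = -129 mm); from x = -85 mm to the +x wall it is free and takes three bottles in a row.
- tub: refill tub: open clear plastic tub fixed on the counter on the side opposite the rail; 340 mm long (its x), 176 wide (y), walls 67 high and 4 thick, rim 11 mm wider. Origin: centre of its underside; inner floor 4 mm above it, grey. The yellow bottle stands at its -x end (about x = -121 mm); from x = -80 mm to the +x wall it is free and takes three bottles in a row.
- red_bottle: red squeeze bottle with a white cap, same shape and size, standing in the rail; bystander. Origin: centre of its foot.
- yellow_bottle: yellow squeeze bottle with a white cap, same shape and size, standing in the tub; bystander. Origin: centre of its foot.
- syrup_red: red glass syrup bottle with a steel pourer, 66 mm across, 255 mm tall, at the back; bystander. Origin: centre of its foot.
- syrup_lime: lime-yellow glass syrup bottle with a steel pourer, 66 mm across, 255 mm tall, at the back; bystander. Origin: centre of its foot.
- paper_bowls: stack of upturned paper bowls, 112 mm across, 77 mm tall, at the back; bystander. Origin: centre of its underside.
- topping_tin: low round steel tin with a blue-green lid and black knob, 95 mm across, 62 mm tall, at the back; bystander. Origin: centre of its underside.
- ice_scoop: small flat-bottomed steel scoop with a black handle, 210 mm long, lying at the back; bystander. Origin: underside of its middle, long axis x.
Not all that is in view belongs to the job. Leave any purple look-alike of the bottle_c alone. What is shaped like the bottle_b but purple is not meant.

How it is judged:
By the outcome, as a careful person would: the job done as asked, in the order asked, and still so for the second after the job is handed in, with the robot touching nothing.
It also fails if it takes over 72 s, if anything falls off the work surface, if the arm or the gripper's body presses on something with over 40 N, if the wrist force passes 120 N, or if a joint passes its speed limit or range.

## Working session

There is one attempt and no reset: what is moved stays moved. The work goes in short steps, Python scripts to look and compute and a shell command to move; the robot and the scene stay as the last step left them, time stands still between calls to the robot, and variables do not carry over. Pictures are saved under pics/ and viewed, about 8 in all and at most 12, crops included, and the job is handed in when it is done.

```bash
mkdir -p pics
python3 - <<'E'
from rig import r,cams,order
import cv2,numpy as np
for n in ("scene","top"):
    im,d=cams.capture(n); cv2.imwrite(f"pics/{n}0.png",im[:,:,::-1]); np.save(f"pics/{n}0.npy",d)
    print(n,cams.camera_info(n))
s=r.read_state(); print(s)
E
```

```text
scene {'intrinsics': array([[366.08997838,   0.        , 311.94137428],
       [  0.        , 366.08997838, 197.16535161],
       [  0.        ,   0.        ,   1.        ]]), 'world_from_camera': array([[-4.55253816e-01,  5.70109011e-01, -6.83900343e-01,
         1.09541794e+03],
       [ 8.90347540e-01,  2.87167245e-01, -3.53293406e-01,
         2.83705425e+02],
       [-5.02197664e-03, -7.69747159e-01, -6.38329140e-01,
         5.51104739e+02],
       [ 0.00000000e+00,  0.00000000e+00,  0.00000000e+00,
         1.00000000e+00]])}
top {'intrinsics': array([[509.71525829,   0.        , 319.65905204],
       [  0.        , 509.71525829, 207.03842579],
       [  0.        ,   0.        ,   1.        ]]), 'world_from_camera': array([[ 4.05453414e-02, -9.73907030e-01,  2.23296153e-01,
         2.19732471e+02],
       [-9.99166756e-01, -4.05653819e-02,  4.49916719e-03,
        -1.28483428e+01],
       [ 4.67632316e-03, -2.23292513e-01, -9.74740266e-01,
         1.47630476e+03],
       [ 0.00000000e+00,  0.00000000e+00,  0.00000000e+00,
         1.00000000e+00]])}
{'time_s': 0.1, 'qpos': array([ 1.07667765e+00,  1.81498588e-01,  1.60792135e+00, -8.67468975e-06,
        1.35378015e+00, -2.06306660e-01]), 'qd': array([-0.00040894, -0.0017583 , -0.00222268,  0.00047564, -0.00033135,
       -0.00049497]), 'effort': array([ 3.60496897e-04, -4.45874691e+01, -3.52235162e+01, -4.19341486e-04,
        4.26045022e-03,  1.20770837e-04]), 'ee_pos': array([162.96388962, 550.90211432, 230.44988452]), 'orientation': array([ 2.51650431e+00,  1.87949451e+00, -2.28349507e-03]), 'ft_force': array([ 0.01294136, -0.6018266 ,  0.63897708]), 'ft_torque': array([-0.08975165,  0.02432427,  0.00731497]), 'grip_width': 85.83271619265936}
```

View pics/top0.png

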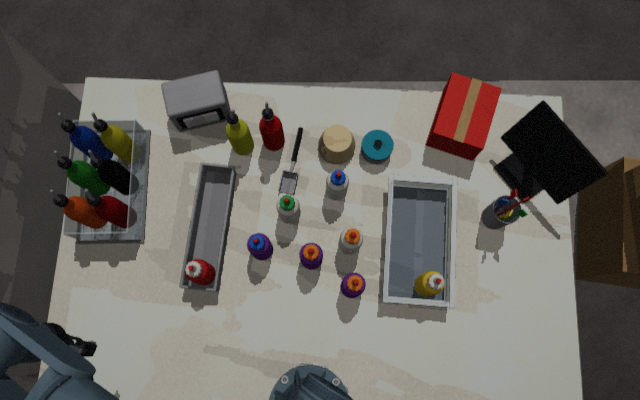

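View pics/scene0.png

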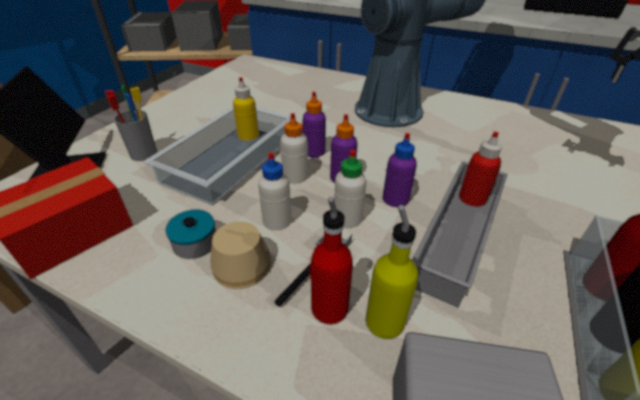

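The top view shows six standing look-alikes. The white-bodied ones are green cap (287,205), blue cap (338,180) and orange cap (350,240). The purple-bodied ones are blue cap (260,245), orange (311,255) and orange (353,285), and these stay where they are. The rail is on the left with the red bottle at (200,272), and the tub is on the right with the yellow bottle at (430,285). Next I'll take a crop to confirm, and positions from depth.

```bash
cat > h.py <<'E'
from rig import r,cams,order
import cv2,numpy as np
def cloud(n,d):
    ci=cams.camera_info(n);K=ci["intrinsics"];T=ci["world_from_camera"]
    v,u=np.mgrid[:400,:640]
    P=np.stack([(u-K[0,2])/K[0,0]*d,(v-K[1,2])/K[1,1]*d,d],-1)
    return P@T[:3,:3].T+T[:3,3]
E
python3 - <<'E'
from h import *
d=np.load("pics/top0.npy");W=cloud("top",d);im=cv2.imread("pics/top0.png")
m=((W[...,2]>126)&(W[...,2]<185)&(d>0)).astype(np.uint8)
n,l,st,c=cv2.connectedComponentsWithStats(m)
for i in range(1,n):
    if st[i,4]>20:
        p=W[l==i]
        k=(l==i)&(W[...,2]>141)&(W[...,2]<152);q=W[k]
        print(c[i].round(),st[i,4],p.mean(0).round(), 'shelf',len(q),((q.min(0)+q.max(0))/2).round() if len(q) else '', 'zmax',p[:,2].max().round())
# container rims
for nm,(a,b,z0,z1) in dict(rail=((170,160),(240,295),50,70),tub=((375,170),(465,315),55,75)).items():
    s=np.zeros_like(m);s[a[1]:b[1],a[0]:b[0]]=1
    p=W[(s>0)&(W[...,2]>z0)&(W[...,2]<z1)]
    print(nm,len(p),cv2.minAreaRect(p[:,:2].astype(np.float32)),p[:,2].mean())
c=cv2.resize(im[150:315,180:460],None,fx=2.8,fy=2.8,interpolation=cv2.INTER_CUBIC);cv2.imwrite("pics/c1.png",c)
E
```

```text
[192.  93.] 1889 [845. 369. 131.] shelf 0  zmax 139.0
[549. 156.] 1995 [ 692. -626.  156.] shelf 356 [ 692. -621.  146.] zmax 185.0
[270. 127.] 331 [747. 140. 148.] shelf 117 [755. 143. 146.] zmax 185.0
[237. 131.] 333 [729. 231. 148.] shelf 125 [737. 234. 146.] zmax 185.0
[ 84. 139.] 446 [686. 645. 157.] shelf 66 [692. 651. 146.] zmax 185.0
[114. 139.] 429 [690. 562. 157.] shelf 72 [696. 570. 147.] zmax 185.0
[ 81. 173.] 445 [588. 639. 158.] shelf 74 [594. 645. 147.] zmax 184.0
[112. 173.] 435 [592. 556. 157.] shelf 69 [597. 567. 146.] zmax 184.0
[338. 178.] 189 [607. -52. 149.] shelf 122 [610. -52. 147.] zmax 179.0
[507. 198.] 113 [ 566. -504.  164.] shelf 17 [ 566. -501.  147.] zmax 185.0
[287. 203.] 192 [531.  82. 149.] shelf 121 [534.  83. 146.] zmax 178.0
[ 78. 209.] 455 [489. 633. 158.] shelf 65 [495. 639. 147.] zmax 185.0
[109. 209.] 444 [494. 549. 158.] shelf 62 [498. 552. 147.] zmax 185.0
[522. 201.] 32 [ 559. -543.  163.] shelf 2 [ 558. -543.  150.] zmax 184.0
[521. 214.] 62 [ 525. -538.  164.] shelf 8 [ 525. -538.  147.] zmax 184.0
[507. 215.] 37 [ 520. -501.  166.] shelf 3 [ 519. -500.  146.] zmax 184.0
[352. 236.] 195 [448. -95. 149.] shelf 129 [450. -95. 147.] zmax 179.0
[256. 242.] 202 [421. 155. 149.] shelf 134 [423. 157. 146.] zmax 177.0
[310. 252.] 193 [401.  12. 150.] shelf 139 [402.  13. 146.] zmax 178.0
[194. 269.] 226 [344. 313. 152.] shelf 96 [345. 316. 147.] zmax 183.0
[435. 282.] 229 [ 338. -312.  151.] shelf 112 [ 339. -314.  147.] zmax 184.0
[354. 283.] 195 [ 326. -104.  150.] shelf 140 [ 327. -105.  146.] zmax 176.0
[292. 392.] 51 [ 54.  41. 152.] shelf 14 [ 54.  43. 147.] zmax 183.0
rail 1078 ((477.91632080078125, 307.1956787109375), (103.20701599121094, 362.8293151855469), 85.85618591308594) 63.54819644635902
tub 2153 ((462.56719970703125, -291.7290954589844), (197.63101196289062, 363.53466796875), 87.74684143066406) 68.09507184958605
```

View pics/c1.png

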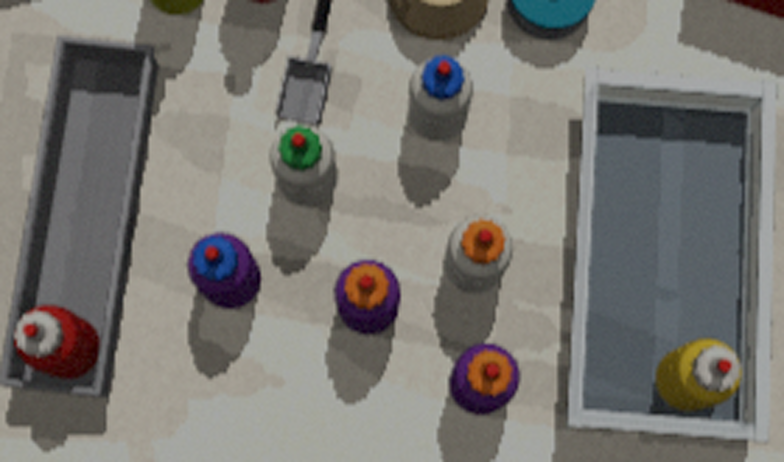

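The crop confirms it: white bodies with green cap at (300,150), blue at (443,75) and orange at (482,245). The other three are purple. Going above bottle_a first and squaring the tool so that jaws lie along world y (tool x = world y, tool y = world x).

```bash
python3 -m pendant '[{"hand":0.075,"offset":[-0.343,0.486,-0.03],"dr":[0,0,-16.5]},{"hand":0.075,"offset":[-0.343,0.486,-0.03],"dr":[0,0,-16.5]},{"hand":0.075,"offset":[-0.343,0.486,-0.03],"dr":[0,0,-16.5]},{"hand":0.075,"offset":[-0.343,0.486,-0.03],"dr":[0,0,-16.5]},{"hand":0.075,"offset":[-0.343,0.486,-0.03],"dr":[0,0,-16.5]},{"hand":0.075,"offset":[-0.343,0.486,-0.03],"dr":[0,0,-16.5]},{"hand":0.075,"offset":[-0.343,0.486,-0.03],"dr":[0,0,-16.5]},{"hand":0.075,"offset":[-0.343,0.486,-0.03],"dr":[0,0,-16.5]}]' 30
```

```text
time_s: 1.1
ee_pos: [470.9, 160.9, 256.2]
orientation: [-2.221, -2.221, -0.0]
ft_force: [0.5, 0.5, 0.0]
grip_width: 74.9
```

```bash
python3 -m pendant '[{"hand":0.075,"offset":[-0.077,0.060,0],"dr":[0,0,0]},{"hand":0.075,"offset":[-0.077,0.060,0],"dr":[0,0,0]},{"hand":0.075,"offset":[-0.077,0.060,0],"dr":[0,0,0]},{"hand":0.075,"offset":[-0.077,0.060,0],"dr":[0,0,0]}]'
cat > look.py <<'E'
from h import *
import sys
# project expected cap-centre positions into the wrist picture, draw markers
A=dict(a=(532,83,148),b=(608,-52,148),c=(449,-95,148))
def proj(n,p):
    ci=cams.camera_info(n);K=ci["intrinsics"];T=ci["world_from_camera"]
    q=T[:3,:3].T@(np.array(p,float)-T[:3,3])
    if n=="wrist":
        rr=np.hypot(q[0],q[1]);th=np.arctan2(rr,q[2]);return K[0,2]+K[0,0]*th*q[0]/rr,K[1,2]+K[1,1]*th*q[1]/rr
    return K[0,0]*q[0]/q[2]+K[0,2],K[1,1]*q[1]/q[2]+K[1,2]
def weigh(n=12):
    F=[]
    for i in range(n):
        cams.capture("top");F.append(r.read_state()["ft_force"])
    F=np.array(F);return F.mean(0).round(2),F.std(0).round(2)
E
python3 - <<'E'
from look import *
s=r.read_state();im,d=cams.capture("wrist");im=im[:,:,::-1].copy()
for k,p in A.items():
    u=proj("wrist",p);print(k,np.round(u));cv2.drawMarker(im,tuple(int(x) for x in u),(255,0,255),0,10,1)
cv2.imwrite("pics/w1.png",im);print(s["ee_pos"],weigh(10),r.read_state()["time_s"])
E
```

```text
time_s: 1.6
ee_pos: [529.5, 86.1, 255.8]
orientation: [-2.221, -2.221, 0.001]
ft_force: [-0.4, 0.8, 0.6]
grip_width: 75.4
a [309. 195.]
b [177. 266.]
c [115. 110.]
[529.51602379  86.13034687 255.75157938] (array([-0.  , -0.06,  0.14]), array([0.19, 0.36, 0.43])) 2.15
```

View pics/w1.png

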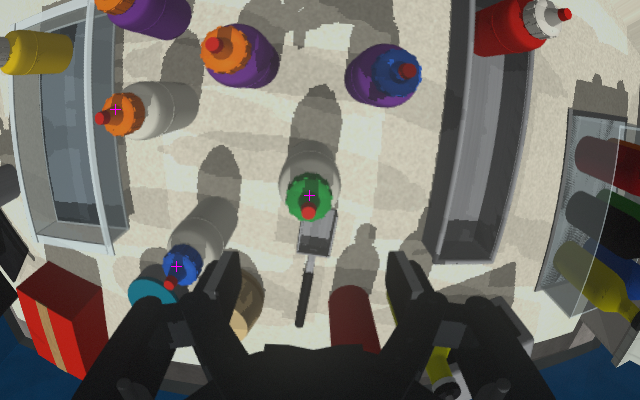

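The markers fall on the green (309,195), blue (177,266) and orange (115,110) caps, so the map holds. Descending and gripping bottle_a.

```bash
python3 -m pendant '[{"hand":0.075,"offset":[-0.003,0.0025,0.04],"dr":[0,0,0]},{"hand":0.075,"offset":[-0.003,0.0025,0.08],"dr":[0,0,0]},{"hand":0.075,"offset":[-0.003,0.0025,0.115],"dr":[0,0,0]},{"hand":0.075,"offset":[-0.003,0.0025,0.134],"dr":[0,0,0]},{"hand":0.075,"offset":[-0.003,0.0025,0.134],"dr":[0,0,0]}]' 30
python3 -m pendant '[{"hand":0.03,"offset":[0,0,0],"dr":[0,0,0]},{"hand":0.03,"offset":[0,0,0],"dr":[0,0,0]},{"hand":0.03,"offset":[0,0,0],"dr":[0,0,0]},{"hand":0.03,"offset":[0,0,0],"dr":[0,0,0]}]' 40
```

```text
time_s: 2.78
ee_pos: [531.3, 82.8, 120.6]
orientation: [-2.219, -2.219, 0.004]
ft_force: [-0.3, -0.0, -0.3]
grip_width: 75.2
time_s: 3.28
ee_pos: [533.8, 82.6, 123.9]
orientation: [2.22, 2.22, 0.003]
ft_force: [-0.4, -1.7, 6.3]
grip_width: 38.4
```

```bash
python3 -m pendant '[{"hand":0.03,"offset":[0,0,-0.005],"dr":[0,0,0]},{"hand":0.03,"offset":[0,0,-0.02],"dr":[0,0,0]},{"hand":0.03,"offset":[0,0,-0.05],"dr":[0,0,0]},{"hand":0.03,"offset":[0,0,-0.08],"dr":[0,0,0]},{"hand":0.03,"offset":[0,0,-0.1],"dr":[0,0,0]},{"hand":0.03,"offset":[0,0,-0.11],"dr":[0,0,0]},{"hand":0.03,"offset":[0,0,-0.11],"dr":[0,0,0]},{"hand":0.03,"offset":[0,0,-0.11],"dr":[0,0,0]}]'
python3 - <<'E'
from look import *
print(weigh(16)); s=r.read_state(); print(s["ee_pos"],s["time_s"],s["grip_width"])
im,d=cams.capture("scene");cv2.imwrite("pics/s1.png",im[:,:,::-1])
E
```

```text
time_s: 4.28
ee_pos: [532.0, 82.8, 231.2]
orientation: [-2.22, -2.221, 0.002]
ft_force: [-0.5, -0.2, -2.2]
grip_width: 38.9
(array([ 0.  , -0.1 , -2.33]), array([0.6 , 0.54, 0.53]))
[532.69705469  82.74029531 232.31945615] 5.075 38.81666055298154
```

View pics/s1.png

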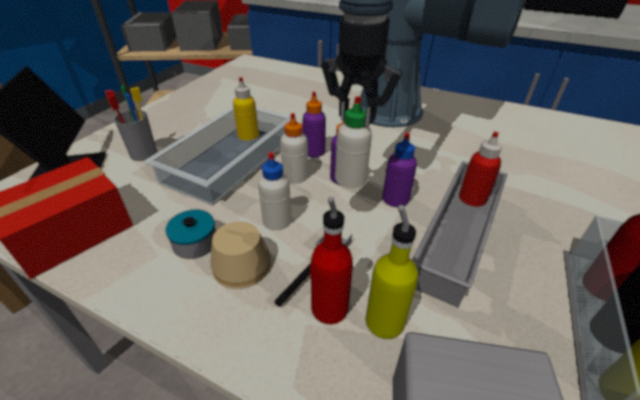

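Run:
```python
from look import *
F=[];G=[]
for i in range(40):
    cams.capture("wrist");s=r.read_state();F.append(s["ft_force"]);G.append(s["ft_torque"])
print(np.mean(F,0),np.std(F,0)/40**.5,np.mean(G,0),s["time_s"],s["grip_width"],s["effort"])
```

```text
[-0.11391863  0.03400298 -2.42438132] [0.07271749 0.08927861 0.07698341] [ 0.00623478  0.00876086 -0.00149572] 7.125 38.4843444521514 [ 1.29782529e-03 -4.14759171e+01 -3.62119853e+01 -4.19908274e-04
 -6.75758158e-03  2.36155910e-05]
```

Bottle_a weighs about 2.4 N (0.245 kg, ±0.01), which is under half, so it goes to the tub. I'm lifting it over the bottles and carrying it across.

```bash
python3 -m pendant '[{"hand":0.03,"offset":[0,0,-0.02],"dr":[0,0,0]},{"hand":0.03,"offset":[0,0,-0.06],"dr":[0,0,0]},{"hand":0.03,"offset":[-0.02,0,-0.085],"dr":[0,0,0]},{"hand":0.03,"offset":[-0.06,0,-0.085],"dr":[0,0,0]},{"hand":0.03,"offset":[-0.11,0,-0.085],"dr":[0,0,0]},{"hand":0.03,"offset":[-0.16,0,-0.085],"dr":[0,0,0]},{"hand":0.03,"offset":[-0.21,0.01,-0.085],"dr":[0,0,0]},{"hand":0.03,"offset":[-0.26,0.02,-0.085],"dr":[0,0,0]}]'
python3 -m pendant '[{"hand":0.03,"offset":[-0.05,0.01,0],"dr":[0,0,0]},{"hand":0.03,"offset":[-0.09,0.02,0],"dr":[0,0,0]},{"hand":0.03,"offset":[-0.11,0.025,0],"dr":[0,0,0]},{"hand":0.03,"offset":[-0.118,0.026,0],"dr":[0,0,0]},{"hand":0.03,"offset":[-0.118,0.026,0],"dr":[0,0,0]},{"hand":0.03,"offset":[-0.118,0.026,0],"dr":[0,0,0]}]'
python3 - <<'E'
from look import *
s=r.read_state();print(s["ee_pos"],s["time_s"])
im,d=cams.capture("wrist");im=im[:,:,::-1].copy()
for k in [(578,-296,4),(505,-294,4),(433,-291,4)]:
    u=proj("wrist",k);cv2.drawMarker(im,tuple(int(x) for x in u),(255,0,255),0,10,1)
cv2.imwrite("pics/w2.png",im)
E
```

```text
time_s: 8.12
ee_pos: [552.8, -178.9, 317.5]
orientation: [2.221, 2.221, 0.001]
ft_force: [-0.2, 0.6, -3.0]
grip_width: 38.8
time_s: 8.88
ee_pos: [578.9, -293.8, 317.5]
orientation: [-2.22, -2.223, -0.001]
ft_force: [0.5, 0.4, -1.7]
grip_width: 38.5
[ 578.86384486 -293.83493516  317.53735157] 8.875
```

View pics/w2.png

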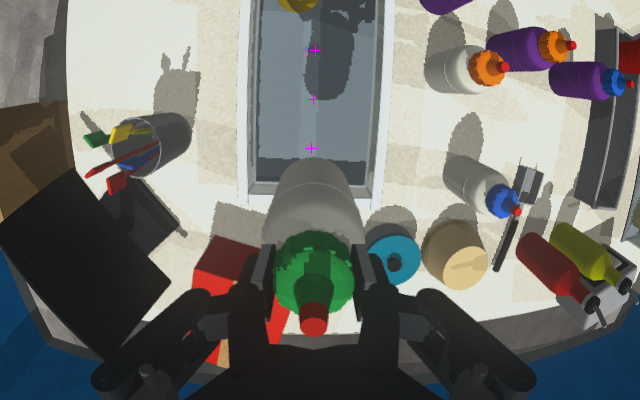

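```bash
python3 -m pendant '[{"hand":0.03,"offset":[0,0,0.03],"dr":[0,0,0]},{"hand":0.03,"offset":[0,0,0.075],"dr":[0,0,0]},{"hand":0.03,"offset":[0,0,0.12],"dr":[0,0,0]},{"hand":0.03,"offset":[0,0,0.155],"dr":[0,0,0]},{"hand":0.03,"offset":[0,0,0.172],"dr":[0,0,0]},{"hand":0.03,"offset":[0,0,0.180],"dr":[0,0,0]},{"hand":0.03,"offset":[0,0,0.183],"dr":[0,0,0]},{"hand":0.03,"offset":[0,0,0.183],"dr":[0,0,0]}]'
python3 -m pendant '[{"hand":0.03,"offset":[0,0,0.001],"dr":[0,0,0]},{"hand":0.03,"offset":[0,0,0.002],"dr":[0,0,0]},{"hand":0.03,"offset":[0,0,0.003],"dr":[0,0,0]},{"hand":0.03,"offset":[0,0,0.004],"dr":[0,0,0]}]'
python3 -m pendant '[{"hand":0.03,"offset":[0,0,0.001],"dr":[0,0,0]},{"hand":0.03,"offset":[0,0,0.002],"dr":[0,0,0]},{"hand":0.03,"offset":[0,0,0.003],"dr":[0,0,0]}]'
```

```text
time_s: 9.93
ee_pos: [579.4, -295.7, 135.6]
orientation: [2.22, 2.22, 0.0]
ft_force: [-0.2, 0.3, -2.2]
grip_width: 38.7
time_s: 10.42
ee_pos: [578.7, -295.3, 130.3]
orientation: [2.221, 2.222, -0.0]
ft_force: [0.1, 0.4, -2.8]
grip_width: 38.4
time_s: 10.8
ee_pos: [579.0, -295.4, 128.0]
orientation: [2.221, 2.221, 0.0]
ft_force: [-2.0, 1.1, 5.1]
grip_width: 38.9
```

Contact at TCP z of about 128. Releasing, rising straight up, and measuring the empty-hand baseline.

```bash
python3 -m pendant '[{"hand":0.045,"offset":[0,0,0],"dr":[0,0,0]},{"hand":0.06,"offset":[0,0,0],"dr":[0,0,0]},{"hand":0.07,"offset":[0,0,0],"dr":[0,0,0]},{"hand":0.07,"offset":[0,0,0],"dr":[0,0,0]},{"hand":0.07,"offset":[0,0,-0.03],"dr":[0,0,0]},{"hand":0.07,"offset":[0,0,-0.08],"dr":[0,0,0]},{"hand":0.07,"offset":[0,0,-0.125],"dr":[0,0,0]},{"hand":0.07,"offset":[0,0,-0.125],"dr":[0,0,0]}]'
python3 -m pendant '[{"hand":0.075,"offset":[0.03,0.005,0],"dr":[0,0,0]},{"hand":0.075,"offset":[0.08,0.01,0],"dr":[0,0,0]},{"hand":0.075,"offset":[0.13,0.017,0],"dr":[0,0,0]},{"hand":0.075,"offset":[0.19,0.026,0],"dr":[0,0,0]},{"hand":0.075,"offset":[0.23,0.029,0],"dr":[0,0,0]},{"hand":0.075,"offset":[0.243,0.029,0],"dr":[0,0,0]},{"hand":0.075,"offset":[0.243,0.029,0],"dr":[0,0,0]}]'
python3 - <<'E'
from look import *
print(weigh(25))
s=r.read_state();print(s["ee_pos"],s["time_s"])
im,d=cams.capture("top");cv2.imwrite("pics/t2.png",im[:,:,::-1])
W=cloud("top",d);m=((W[...,2]>126)&(W[...,2]<185)&(d>0)).astype(np.uint8)
n,l,st,c=cv2.connectedComponentsWithStats(m)
for i in range(1,n):
    q=W[(l==i)&(W[...,2]>141)&(W[...,2]<152)]
    if len(q)>30 and abs(q[:,1].mean())<420 : print(c[i].round(),((q.min(0)+q.max(0))/2).round())
E
```

```text
time_s: 11.8
ee_pos: [580.9, -296.8, 257.9]
orientation: [2.215, 2.215, 0.002]
ft_force: [1.7, -0.4, 0.5]
grip_width: 70.0
time_s: 12.68
ee_pos: [607.4, -51.9, 251.6]
orientation: [-2.219, -2.223, 0.001]
ft_force: [-0.2, 0.7, 0.3]
grip_width: 74.9
(array([ 0.02, -0.06,  0.06]), array([0.53, 0.56, 0.54]))
[607.70931074 -52.24113354 252.26636115] 13.925
[270. 127.] [754. 141. 147.]
[237. 131.] [737. 235. 147.]
[339. 173.] [619. -54. 147.]
[427. 192.] [ 579. -294.  147.]
[352. 236.] [450. -95. 147.]
[253. 241.] [424. 164. 147.]
[194. 269.] [345. 316. 147.]
[435. 282.] [ 339. -314.  147.]
[354. 283.] [ 326. -105.  147.]
```

Bottle_a stands at (579,-294) in the tub. The empty-hand baseline is 0.06 N, so bottle_a is about 2.45 N against a 2.75 N threshold. I'll cross-check that with joint torques later. Now bottle_b.

```bash
python3 - <<'E'
from rig import r
s=r.read_state();print(s["effort"],s["qpos"])
E
python3 -m pendant '[{"hand":0.075,"offset":[0,0,0.04],"dr":[0,0,0]},{"hand":0.075,"offset":[0,0,0.08],"dr":[0,0,0]},{"hand":0.075,"offset":[0,0,0.112],"dr":[0,0,0]},{"hand":0.075,"offset":[0,0,0.128],"dr":[0,0,0]},{"hand":0.075,"offset":[0,0,0.128],"dr":[0,0,0]}]'
python3 -m pendant '[{"hand":0.03,"offset":[0,0,0],"dr":[0,0,0]},{"hand":0.03,"offset":[0,0,0],"dr":[0,0,0]},{"hand":0.03,"offset":[0,0,0],"dr":[0,0,0]},{"hand":0.03,"offset":[0,0,0],"dr":[0,0,0]}]' 40
```

```text
[ 4.85024590e-03 -4.82507408e+01 -3.58815980e+01 -3.35740133e-04
  4.51890446e-04  6.94282051e-06] [-2.80102515e-01  2.41142582e-01  1.49248385e+00 -8.72546246e-06
  1.40804926e+00 -1.85110178e+00]
time_s: 14.6
ee_pos: [607.1, -52.1, 123.4]
orientation: [-2.22, -2.22, 0.002]
ft_force: [0.3, -0.2, 0.3]
grip_width: 75.2
time_s: 15.1
ee_pos: [609.1, -52.7, 126.2]
orientation: [2.219, 2.219, 0.003]
ft_force: [-0.4, -0.6, 6.9]
grip_width: 38.8
```

```bash
python3 -m pendant '[{"hand":0.03,"offset":[0,0,-0.005],"dr":[0,0,0]},{"hand":0.03,"offset":[0,0,-0.02],"dr":[0,0,0]},{"hand":0.03,"offset":[0,0,-0.05],"dr":[0,0,0]},{"hand":0.03,"offset":[0,0,-0.08],"dr":[0,0,0]},{"hand":0.03,"offset":[0,0,-0.11],"dr":[0,0,0]},{"hand":0.03,"offset":[0,0,-0.128],"dr":[0,0,0]},{"hand":0.03,"offset":[0,0,-0.128],"dr":[0,0,0]},{"hand":0.03,"offset":[0,0,-0.128],"dr":[0,0,0]}]'
python3 - <<'E'
from look import *
print(weigh(20)); s=r.read_state(); print(s["ee_pos"],s["time_s"],s["grip_width"],s["effort"],s["qpos"])
E
```

```text
time_s: 16.1
ee_pos: [607.0, -52.0, 250.9]
orientation: [-2.22, -2.22, 0.002]
ft_force: [0.0, 0.8, -1.6]
grip_width: 38.6
(array([ 0.07, -0.22, -1.1 ]), array([0.47, 0.44, 0.62]))
[607.6961658  -52.26717961 252.32880253] 17.1 38.63058198957895 [-9.69006505e-04 -4.87995815e+01 -3.63362396e+01  6.18412014e-04
 -3.41351129e-03 -3.31834349e-05] [-2.80142179e-01  2.41009087e-01  1.49247712e+00 -2.00197743e-05
  1.40807778e+00 -1.85108472e+00]
```

Bottle_b weighs about 1.1 N (0.12 kg), so it goes to tub slot 2 at (505,-294).

```bash
python3 -m pendant '[{"hand":0.03,"offset":[0,0,-0.02],"dr":[0,0,0]},{"hand":0.03,"offset":[-0.01,-0.005,-0.055],"dr":[0,0,0]},{"hand":0.03,"offset":[-0.05,-0.02,-0.065],"dr":[0,0,0]},{"hand":0.03,"offset":[-0.1,-0.042,-0.065],"dr":[0,0,0]},{"hand":0.03,"offset":[-0.15,-0.064,-0.065],"dr":[0,0,0]},{"hand":0.03,"offset":[-0.2,-0.085,-0.065],"dr":[0,0,0]},{"hand":0.03,"offset":[-0.232,-0.098,-0.065],"dr":[0,0,0]},{"hand":0.03,"offset":[-0.242,-0.103,-0.065],"dr":[0,0,0]}]'
python3 -m pendant '[{"hand":0.03,"offset":[0,0,0],"dr":[0,0,0]},{"hand":0.03,"offset":[0,0,0.03],"dr":[0,0,0]},{"hand":0.03,"offset":[0,0,0.075],"dr":[0,0,0]},{"hand":0.03,"offset":[0,0,0.12],"dr":[0,0,0]},{"hand":0.03,"offset":[0,0,0.155],"dr":[0,0,0]},{"hand":0.03,"offset":[0,0,0.172],"dr":[0,0,0]},{"hand":0.03,"offset":[0,0,0.178],"dr":[0,0,0]},{"hand":0.03,"offset":[0,0,0.178],"dr":[0,0,0]}]'
```

```text
time_s: 18.1
ee_pos: [504.1, -296.4, 318.9]
orientation: [2.223, 2.217, -0.0]
ft_force: [-0.2, 0.3, -1.5]
grip_width: 38.6
time_s: 19.1
ee_pos: [505.6, -294.4, 140.4]
orientation: [2.22, 2.221, 0.0]
ft_force: [0.3, 0.9, -0.1]
grip_width: 38.8
```

```bash
python3 -m pendant '[{"hand":0.03,"offset":[0,0,0.003],"dr":[0,0,0]},{"hand":0.03,"offset":[0,0,0.006],"dr":[0,0,0]},{"hand":0.03,"offset":[0,0,0.007],"dr":[0,0,0]},{"hand":0.03,"offset":[0,0,0.008],"dr":[0,0,0]}]'
python3 -m pendant '[{"hand":0.03,"offset":[0,0,0.001],"dr":[0,0,0]},{"hand":0.03,"offset":[0,0,0.001],"dr":[0,0,0]}]'
```

```text
time_s: 19.6
ee_pos: [504.7, -294.4, 131.3]
orientation: [2.221, 2.221, -0.0]
ft_force: [0.2, -0.4, -1.1]
grip_width: 38.5
time_s: 19.85
ee_pos: [504.8, -294.4, 130.3]
orientation: [2.221, 2.221, -0.0]
ft_force: [0.2, -0.1, -1.0]
grip_width: 38.6
```

```bash
python3 -m pendant '[{"hand":0.03,"offset":[0,0,0.001],"dr":[0,0,0]},{"hand":0.03,"offset":[0,0,0.001],"dr":[0,0,0]}]'
python3 -m pendant '[{"hand":0.03,"offset":[0,0,0.001],"dr":[0,0,0]},{"hand":0.03,"offset":[0,0,0.001],"dr":[0,0,0]}]'
```

```text
time_s: 20.1
ee_pos: [505.1, -294.5, 130.3]
orientation: [2.22, 2.221, 0.0]
ft_force: [-1.0, 0.4, 5.9]
grip_width: 39.0
time_s: 20.35
ee_pos: [505.5, -294.6, 130.3]
orientation: [2.22, 2.22, 0.001]
ft_force: [-3.2, 2.0, 11.1]
grip_width: 38.4
```

```bash
python3 -m pendant '[{"hand":0.045,"offset":[0,0,-0.001],"dr":[0,0,0]},{"hand":0.06,"offset":[0,0,-0.001],"dr":[0,0,0]},{"hand":0.07,"offset":[0,0,-0.001],"dr":[0,0,0]},{"hand":0.07,"offset":[0,0,-0.001],"dr":[0,0,0]},{"hand":0.07,"offset":[0,0,-0.03],"dr":[0,0,0]},{"hand":0.07,"offset":[0,0,-0.08],"dr":[0,0,0]},{"hand":0.07,"offset":[0,0,-0.123],"dr":[0,0,0]},{"hand":0.07,"offset":[0,0,-0.123],"dr":[0,0,0]}]'
python3 -m pendant '[{"hand":0.075,"offset":[0.03,-0.01,0],"dr":[0,0,0]},{"hand":0.075,"offset":[0.08,-0.02,0],"dr":[0,0,0]},{"hand":0.075,"offset":[0.13,-0.035,0],"dr":[0,0,0]},{"hand":0.075,"offset":[0.18,-0.05,0],"dr":[0,0,0]},{"hand":0.075,"offset":[0.2,-0.055,0],"dr":[0,0,0]},{"hand":0.075,"offset":[0.2,-0.055,0],"dr":[0,0,0]},{"hand":0.075,"offset":[0.2,-0.055,0],"dr":[0,0,0]}]'
python3 - <<'E'
from look import *
print(weigh(6));s=r.read_state();print(s["ee_pos"],s["effort"],s["qpos"])
E
```

```text
time_s: 21.35
ee_pos: [506.6, -295.9, 255.9]
orientation: [2.215, 2.216, 0.001]
ft_force: [0.3, 0.6, -0.2]
grip_width: 70.4
time_s: 22.22
ee_pos: [450.1, -95.2, 251.1]
orientation: [2.222, 2.221, -0.001]
ft_force: [0.6, 0.0, 0.2]
grip_width: 75.5
(array([-0.2 , -0.15, -0.04]), array([0.37, 0.34, 0.52]))
[449.80511459 -94.96038444 251.11367169] [-1.98957796e-02 -3.02085972e+01 -3.56194174e+01 -2.57707048e-03
 -2.77674313e-03 -2.59983412e-03] [-4.67136925e-01 -1.03592975e-01  1.86052350e+00 -7.94520792e-05
  1.38497493e+00 -2.03702060e+00]
```

```bash
python3 -m pendant '[{"hand":0.075,"offset":[0,0,0.04],"dr":[0,0,0]},{"hand":0.075,"offset":[0,0,0.08],"dr":[0,0,0]},{"hand":0.075,"offset":[0,0,0.112],"dr":[0,0,0]},{"hand":0.075,"offset":[0,0,0.127],"dr":[0,0,0]},{"hand":0.075,"offset":[0,0,0.127],"dr":[0,0,0]}]'
python3 -m pendant '[{"hand":0.03,"offset":[0,0,0],"dr":[0,0,0]},{"hand":0.03,"offset":[0,0,0],"dr":[0,0,0]},{"hand":0.03,"offset":[0,0,0],"dr":[0,0,0]},{"hand":0.03,"offset":[0,0,0],"dr":[0,0,0]}]' 40
python3 -m pendant '[{"hand":0.03,"offset":[0,0,-0.005],"dr":[0,0,0]},{"hand":0.03,"offset":[0,0,-0.02],"dr":[0,0,0]},{"hand":0.03,"offset":[0,0,-0.05],"dr":[0,0,0]},{"hand":0.03,"offset":[0,0,-0.08],"dr":[0,0,0]},{"hand":0.03,"offset":[0,0,-0.11],"dr":[0,0,0]},{"hand":0.03,"offset":[0,0,-0.127],"dr":[0,0,0]},{"hand":0.03,"offset":[0,0,-0.127],"dr":[0,0,0]},{"hand":0.03,"offset":[0,0,-0.127],"dr":[0,0,0]}]'
python3 - <<'E'
from look import *
print(weigh(20)); s=r.read_state(); print(s["ee_pos"],s["time_s"],s["grip_width"],s["effort"],s["qpos"])
E
```

```text
time_s: 23.15
ee_pos: [449.3, -94.2, 123.7]
orientation: [-2.22, -2.22, 0.001]
ft_force: [0.9, 0.5, 1.3]
grip_width: 74.9
time_s: 23.65
ee_pos: [450.9, -95.0, 125.8]
orientation: [2.219, 2.219, 0.001]
ft_force: [-0.2, -0.6, 6.5]
grip_width: 39.0
time_s: 24.65
ee_pos: [449.0, -94.0, 250.1]
orientation: [-2.22, -2.22, 0.001]
ft_force: [-0.1, 0.2, -2.6]
grip_width: 39.1
(array([ 0.04,  0.12, -2.52]), array([0.56, 0.29, 0.4 ]))
[449.72094201 -94.28216214 251.28941963] 25.65 38.800865960517505 [ 1.85888239e-04 -3.13336587e+01 -3.68540025e+01 -1.07816820e-04
 -5.52253827e-03 -1.49697445e-05] [-4.65907531e-01 -1.04560162e-01  1.86104197e+00 -1.01600781e-05
  1.38509212e+00 -2.03692020e+00]
```

Run:
```python
from look import *
F=[];G=[]
for i in range(25):
    cams.capture("top");s=r.read_state();F.append(s["ft_force"]);G.append(s["effort"][1:3])
print(np.mean(F,0),np.std(F,0)/5,np.mean(G,0),np.std(G,0),s["time_s"])
```

```text
[ 0.06045791  0.1035542  -2.66937176] [0.11428595 0.09222452 0.08716957] [-31.33575983 -36.85185242] [0.0012683  0.00069262] 26.9
```

Joint torque is very steady (σ≈0.001 Nm). It gives bottle_c about 2.45 N against 2.65±0.1 N from the wrist, so both put it just under half. I'll carry it over tub slot 3 and take a settled loaded torque reading before lowering it.

```bash
python3 -m pendant '[{"hand":0.03,"offset":[0,0,-0.02],"dr":[0,0,0]},{"hand":0.03,"offset":[-0.02,-0.002,-0.05],"dr":[0,0,0]},{"hand":0.03,"offset":[-0.06,-0.005,-0.06],"dr":[0,0,0]},{"hand":0.03,"offset":[-0.11,-0.01,-0.06],"dr":[0,0,0]},{"hand":0.03,"offset":[-0.155,-0.014,-0.06],"dr":[0,0,0]},{"hand":0.03,"offset":[-0.185,-0.016,-0.06],"dr":[0,0,0]},{"hand":0.03,"offset":[-0.197,-0.017,-0.06],"dr":[0,0,0]},{"hand":0.03,"offset":[-0.197,-0.017,-0.06],"dr":[0,0,0]}]'
python3 -m pendant '[{"hand":0.03,"offset":[0,0,0],"dr":[0,0,0]},{"hand":0.03,"offset":[0,0,0],"dr":[0,0,0]},{"hand":0.03,"offset":[0,0,0],"dr":[0,0,0]},{"hand":0.03,"offset":[0,0,0],"dr":[0,0,0]},{"hand":0.03,"offset":[0,0,0],"dr":[0,0,0]},{"hand":0.03,"offset":[0,0,0],"dr":[0,0,0]},{"hand":0.03,"offset":[0,0,0],"dr":[0,0,0]},{"hand":0.03,"offset":[0,0,0],"dr":[0,0,0]}]'
cat > st.py <<'E'
from rig import r
import numpy as np
np.set_printoptions(precision=5,suppress=True)
s=r.read_state();print("st",s["time_s"],s["ee_pos"],s["effort"][1:3],s["qpos"],s["qd"])
E
python3 st.py
python3 -m pendant '[{"hand":0.03,"offset":[0,0,0.03],"dr":[0,0,0]},{"hand":0.03,"offset":[0,0,0.075],"dr":[0,0,0]},{"hand":0.03,"offset":[0,0,0.12],"dr":[0,0,0]},{"hand":0.03,"offset":[0,0,0.155],"dr":[0,0,0]},{"hand":0.03,"offset":[0,0,0.172],"dr":[0,0,0]},{"hand":0.03,"offset":[0,0,0.177],"dr":[0,0,0]},{"hand":0.03,"offset":[0,0,0.177],"dr":[0,0,0]}]'
```

```text
time_s: 27.9
ee_pos: [432.6, -291.4, 311.0]
orientation: [-2.222, -2.22, -0.001]
ft_force: [-0.1, 0.3, -2.4]
grip_width: 38.6
time_s: 28.9
ee_pos: [432.7, -291.3, 311.3]
orientation: [2.221, 2.222, -0.0]
ft_force: [-0.0, 0.1, -2.8]
grip_width: 38.4
st 28.9 [ 432.74296 -291.33427  311.28156] [-38.28475 -38.15705] [-0.8203   0.00221  1.63886 -0.00001  1.50051 -2.39119] [-0.00115 -0.00026 -0.00171 -0.00066  0.00247 -0.00004]
time_s: 29.78
ee_pos: [433.3, -291.9, 135.3]
orientation: [2.22, 2.22, -0.0]
ft_force: [-0.4, -0.1, -1.1]
grip_width: 38.6
```

Expected contact is at about 130.

```bash
python3 -m pendant '[{"hand":0.03,"offset":[0,0,0.002],"dr":[0,0,0]},{"hand":0.03,"offset":[0,0,0.003],"dr":[0,0,0]},{"hand":0.03,"offset":[0,0,0.004],"dr":[0,0,0]},{"hand":0.03,"offset":[0,0,0.004],"dr":[0,0,0]}]'
python3 -m pendant '[{"hand":0.03,"offset":[0,0,0.001],"dr":[0,0,0]},{"hand":0.03,"offset":[0,0,0.001],"dr":[0,0,0]}]'
```

```text
time_s: 30.28
ee_pos: [432.7, -291.3, 130.3]
orientation: [2.221, 2.222, 0.0]
ft_force: [0.5, -0.3, -3.1]
grip_width: 38.8
time_s: 30.52
ee_pos: [433.0, -291.6, 129.8]
orientation: [2.221, 2.221, 0.0]
ft_force: [-0.1, 0.3, 2.5]
grip_width: 38.6
```

```bash
python3 -m pendant '[{"hand":0.045,"offset":[0,0,0],"dr":[0,0,0]},{"hand":0.06,"offset":[0,0,0],"dr":[0,0,0]},{"hand":0.07,"offset":[0,0,0],"dr":[0,0,0]},{"hand":0.07,"offset":[0,0,0],"dr":[0,0,0]},{"hand":0.07,"offset":[0,0,-0.04],"dr":[0,0,0]},{"hand":0.07,"offset":[0,0,-0.10],"dr":[0,0,0]},{"hand":0.07,"offset":[0,0,-0.16],"dr":[0,0,0]},{"hand":0.07,"offset":[0,0,-0.182],"dr":[0,0,0]}]'
python3 -m pendant '[{"hand":0.07,"offset":[0,0,0],"dr":[0,0,0]},{"hand":0.07,"offset":[0,0,0],"dr":[0,0,0]},{"hand":0.07,"offset":[0,0,0],"dr":[0,0,0]},{"hand":0.07,"offset":[0,0,0],"dr":[0,0,0]},{"hand":0.07,"offset":[0,0,0],"dr":[0,0,0]},{"hand":0.07,"offset":[0,0,0],"dr":[0,0,0]},{"hand":0.07,"offset":[0,0,0],"dr":[0,0,0]},{"hand":0.07,"offset":[0,0,0],"dr":[0,0,0]}]'; python3 st.py
```

```text
time_s: 31.52
ee_pos: [433.9, -292.4, 316.0]
orientation: [2.216, 2.217, -0.0]
ft_force: [-0.0, 0.8, -1.0]
grip_width: 70.1
time_s: 32.52
ee_pos: [432.8, -291.3, 311.3]
orientation: [2.221, 2.222, -0.0]
ft_force: [0.3, 0.2, -0.8]
grip_width: 69.9
st 32.525 [ 432.77013 -291.28821  311.34526] [-36.93962 -36.84218] [-0.8202   0.00209  1.63886 -0.       1.50052 -2.39123] [-0.00141 -0.00052  0.00099  0.00064 -0.00069 -0.00164]
```

Run:
```python
import numpy as np
from scipy.optimize import least_squares
Q=np.array([[.181499,1.607921],[.241142,1.492484],[-.104560,1.861042],[.00209,1.63886],[.241009,1.492477]])
P=np.array([[162.96,550.90,230.45],[607.71,-52.24,252.27],[449.72,-94.28,251.29],[432.77,-291.29,311.35],[607.70,-52.27,252.33]])
R=np.sqrt(P[:,0]**2+P[:,1]**2-117.8**2)
def f(x):
    a,L,M,d,h=x;t=Q.sum(1)+d
    return np.r_[a+L*np.sin(Q[:,0])+M*np.sin(t)-R,h+L*np.cos(Q[:,0])+M*np.cos(t)-P[:,2]]
def g(x): return f(np.r_[0,x[:3],x[3]])
for fun,x0 in ((f,[0,430,420,0,0]),(g,[430,420,0,0])):
    o=least_squares(fun,x0);print(o.x.round(3),o.fun.round(2))
```

```text
[-1.40000e-01  4.38015e+02  5.22461e+02  1.69000e-01 -2.68800e+00] [ 0.25 -0.11 -0.13  0.12 -0.14  0.   -0.02 -0.    0.01  0.  ]
[ 4.38015e+02  5.22329e+02  1.69000e-01 -2.68800e+00] [ 0.26 -0.11 -0.13  0.12 -0.14  0.01 -0.02  0.   -0.    0.  ]
```

Shoulder offset is 0 and lateral offset 118 mm, so bottle_c is 2.62–2.65 N (0.267 kg), under half by both sensors. For bottle_a, I'll return empty to the pose where it was weighed and compare torques.

```bash
python3 -m pendant '[{"hand":0.07,"offset":[0.03,0.008,0],"dr":[0,0,0]},{"hand":0.07,"offset":[0.085,0.022,0],"dr":[0,0,0]},{"hand":0.07,"offset":[0.145,0.038,0],"dr":[0,0,0]},{"hand":0.07,"offset":[0.205,0.055,0.01],"dr":[0,0,0]},{"hand":0.07,"offset":[0.26,0.07,0.03],"dr":[0,0,0]},{"hand":0.07,"offset":[0.31,0.085,0.05],"dr":[0,0,0]},{"hand":0.07,"offset":[0.36,0.097,0.07],"dr":[0,0,0]},{"hand":0.07,"offset":[0.374,0.1,0.079],"dr":[0,0,0]}]'
python3 -m pendant '[{"hand":0.07,"offset":[0,0,0],"dr":[0,0,0]},{"hand":0.07,"offset":[0,0,0],"dr":[0,0,0]},{"hand":0.07,"offset":[0,0,0],"dr":[0,0,0]},{"hand":0.07,"offset":[0,0,0],"dr":[0,0,0]},{"hand":0.07,"offset":[0,0,0],"dr":[0,0,0]},{"hand":0.07,"offset":[0,0,0],"dr":[0,0,0]},{"hand":0.07,"offset":[0,0,0],"dr":[0,0,0]},{"hand":0.07,"offset":[0,0,0],"dr":[0,0,0]}]'; python3 st.py
python3 - <<'E'
from look import *
im,d=cams.capture("top");cv2.imwrite("pics/t3.png",im[:,:,::-1])
W=cloud("top",d);m=((W[...,2]>126)&(W[...,2]<185)&(d>0)).astype(np.uint8)
n,l,st,c=cv2.connectedComponentsWithStats(m)
for i in range(1,n):
    q=W[(l==i)&(W[...,2]>141)&(W[...,2]<152)]
    if len(q)>30 and abs(q[:,1].mean())<420 : print(c[i].round(),((q.min(0)+q.max(0))/2).round())
E
```

```text
time_s: 33.52
ee_pos: [532.2, 85.4, 231.0]
orientation: [-2.216, -2.224, 0.001]
ft_force: [-0.0, -0.3, 1.2]
grip_width: 70.0
time_s: 34.52
ee_pos: [532.7, 82.8, 232.2]
orientation: [-2.221, -2.222, 0.0]
ft_force: [-1.0, 1.0, -0.2]
grip_width: 70.3
st 34.525 [532.6598   82.76464 232.24195] [-40.23039 -35.05708] [-0.06615  0.09978  1.69632 -0.00002  1.34556 -1.63724] [ 0.00055  0.00096 -0.00024 -0.00024  0.00197  0.00001]
[270. 125.] [757. 143. 147.]
[235. 131.] [737. 237. 147.]
[427. 192.] [ 579. -296.  147.]
[426. 218.] [ 507. -294.  147.]
[426. 246.] [ 432. -292.  147.]
[310. 252.] [403.  12. 146.]
[194. 269.] [345. 315. 147.]
[435. 282.] [ 339. -315.  147.]
[354. 283.] [ 326. -105.  147.]
[309. 390.] [ 56.   4. 147.]
```

View pics/t3.png

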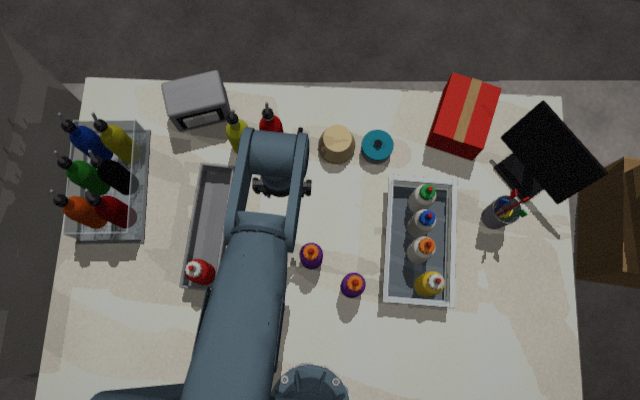

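The bottles stand upright in the tub: bottle_a (427,192), bottle_b (426,218) and bottle_c (426,246), next to yellow (435,282). The purple orange-capped pair, the red bottle and the back-row items in view are unmoved, and the arm is clear of everything. The torque check for bottle_a gives 2.38 N (0.243 kg), confirming it is under half. Handing in.

```bash
python3 -c "
from rig import order
print(order.job_done())"
```

```text
the job is handed in; nothing more can be done
None
```

I lifted and weighed all three bottles; every one came out less than half full (limit 0.28 kg). All three now stand in the refill tub, and nothing went into the rail. The job was handed in at about 35 s.

| Bottle | Wrist force | Joint torques | Position in tub |
|---|---|---|---|
| bottle_a (green) | 0.25 kg | 0.24 kg | (579, -296) |
| bottle_b (blue) | 0.12 kg | 0.09 kg | (507, -294) |
| bottle_c (orange) | 0.27 kg | 0.267 kg | (432, -292) |

- **Closest call:** bottle_c is only about 0.013 kg under the limit. The two torque figures for it differed by about 2%, and both were under half. The wrist reading alone (2.65 N, ±0.1, against 2.75 N) would not have settled it.
- **Disagreement:** the two methods differed by about 0.03 kg on bottle_b, which is far from the limit either way.
- **Last checks:** the final top picture showed all three upright in a row beside the yellow bottle. The red and yellow bottles and the two orange-capped purple ones had not moved. The gripper was empty and touching nothing.
- **Not checked at the end:** the arm hid the purple blue-capped bottle and the ice scoop in that picture. I never reached for either of them.

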